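Close the panel rack and hold the drying box open at its set angle

TASK

Get the freshly painted sample panels ready for drying: first swing the rack's keeper bar fully shut until it has snapped past its catch, so the panels cannot slide out in the draught. Then take the drying box's sprung lid by its bar handle, lift it until it stands at the same angle as the setting arm on the side of the box, and finish while still holding it there, steady; it springs shut if let go. Leave the setting arm as it is set and do not shift or knock over the panels and the other things on the table.

Things in the scene. Friction and masses are not known exactly. Their poses are not given: they have to be found in the camera images.
- keeper (a joint): angle (rad) of the rack's keeper bar about its vertical pivot: 0 = shut, against its stop; grows as the bar's free end swings out towards the robot's side (clockwise seen from above), at most 1.0. It starts open and stays where it is left (light friction). A nub under the bar rides over a sprung ball at about 0.036 and lies behind it when shut: about 5 N is needed at the peg to snap past it.
- keeper_pivot (a point): pivot of the keeper bar, at the bar's mid height (55 mm above the table), on the front left corner of the plywood panel rack. The axes are the rack's: x to the rack's back, y to its left, z up. The rack's base is 145 x 270 mm, 12 mm thick; the steel bar is 12 x 12 mm and 230 mm long; shut, it runs from the pivot along -y across the open front of the rack, 30 mm in front of the panels.
- keeper_peg (a point): the black upright round peg on the keeper bar near its free end, 16 mm diameter, standing 45 mm above the bar (from 61 to 106 mm above the table), 195 mm from the pivot. The point is on its axis, 21 mm below its top (85 mm above the table). Its axes turn with the bar.
- vent_lid (a joint): angle (rad) of the drying box's lid: 0 = shut, grows as it opens, at most 1.4. A spring pulls it shut at every angle (with its weight about 0.8 N m when shut, 1.0 N m when open 0.6 rad, so some 5 to 6 N at the handle).
- vent_lid_hinge (a point): middle of the lid's hinge line, on the far top edge of the grey drying box, 90 mm above the table. Axes are the box's: x to the back, y to its left along the hinge, z up. The box is 190 mm (x) by 240 mm (y) by 90 mm high; the aluminium lid is 8 mm thick and opens upward, its near edge (towards -x) rising.
- lid_bar (a point): the lid's bar handle: a horizontal round bar 12 mm in diameter, 110 mm long along y (parallel to the hinge), on two posts 94 mm apart, near the lid's front edge. The point is the bar's centre: 38 mm above the lid's top face, 175 mm from the hinge along the lid's -x and 46 mm along its z. Axes are the lid's and turn with it; x lies in the lid's plane, away from the front edge.
- set_arm (a joint): angle (rad) at which the setting arm stands: 0 = level, grows as it points up; measured like the lid's angle, about the same hinge line. Set between 0.40 and 0.75; held by friction. The lid has to be brought to this angle.
- set_arm_tip (a point): tip of the setting arm, a flat steel arm 200 mm long on the left (+y) outer side of the drying box, pivoting on the lid's hinge line, 139 mm left of the box's middle; the tip point is 196 mm from the hinge line. x axis points along the arm back to its pivot, y along the hinge line.
- panel0: painted wood sample panel standing on edge in its slot of the rack, 80 x 16 x 85 mm high, origin under its centre; to be left alone
- panel1: painted wood sample panel standing on edge in its slot of the rack, 80 x 16 x 85 mm high, origin under its centre; to be left alone
- panel2: painted wood sample panel standing on edge in its slot of the rack, 80 x 16 x 85 mm high, origin under its centre; to be left alone
- panel3: painted wood sample panel standing on edge in its slot of the rack, 80 x 16 x 85 mm high, origin under its centre; to be left alone
- squeeze_bottle: blue squeeze bottle, 40 mm diameter, 110 mm high, origin under its centre; bystander
- paint_jar: white paint jar, 64 mm diameter, 65 mm high, origin under its centre; bystander
- jar_lid: white jar lid lying flat, 70 mm diameter, 12 mm thick, origin under its centre; bystander
- stir_stick: wooden stir stick lying flat, 260 x 20 x 5 mm, long along its y, origin under its centre; bystander

How it is judged:
On the way, in this order (a step that is already met when the one before it is completed fails the run):
1. the keeper bar is snapped shut while the lid is still down (value of joint keeper below 0.022 rad and value of joint vent_lid below 0.08 rad), for 0.2 s.
2. the lid is held by its handle at the setting arm's angle (angle between the x axis of lid_bar and the x axis of set_arm_tip, either way round below 0.08 rad and contact force between vent_lid and the fingers above 2 N and distance between the grasp point and lid_bar below 0.06 m and value of joint keeper below 0.022 rad), for 0.5 s.
At the end, for the whole second after the job is handed in: The keeper bar is past its catch (within 0.022 rad of its stop); the lid stands within 0.08 rad of the setting arm, still (under 0.06 rad/s), carried by the fingers (over 2 N) at its bar handle (grasp within 60 mm of the bar's middle); the setting arm's tip is within 12 mm of where it was (all of step 2 and velocity of joint vent_lid between -0.06 and 0.06 rad/s and value of joint set_arm above 0.36 rad and distance of set_arm_tip from where it was at the start of the episode below 0.012 m); the arm keeps its last pose, push and grip.
It fails at once if a panel is shifted over 25 mm, the stir stick over 50 mm or another bystander over 30 mm (distance of any of panel0, panel1, panel2, panel3 from where it was at the start of the episode above 0.025 m or distance of any of squeeze_bottle, paint_jar, jar_lid from where it was at the start of the episode above 0.03 m or distance of stir_stick from where it was at the start of the episode above 0.05 m).
It fails at once if a panel, the bottle or the jar is knocked over (angle between any of panel0, panel1, panel2, panel3, squeeze_bottle, paint_jar's own z axis and vertical above 0.5 rad).
It fails at once if the setting arm is moved (distance of set_arm_tip from where it was at the start of the episode above 0.02 m).
It also fails if it takes over 54 s, if anything falls off the work surface, if the arm or the gripper's body presses on something with over 40 N, if the wrist force passes 120 N, or if a joint passes its speed limit or range.

ROBOT

A 6-joint arm with a two-finger parallel gripper is mounted at the origin on the work surface. World frame = base frame: x ahead of the robot, y to its left, z up, the work surface at z = 0. Lengths are in m, angles in rad, forces in N, time in s.
With the tool pointing down it reaches from about 0.375 to 0.9 m from the base axis. Payload 3.1 kg.
Tool frame: the origin (TCP) lies on the centre line of the jaws, within the pads' length; the fingertips stand robot.tip_reach ahead of it and the grasp point (between the pads) lies 8 mm behind it (robot.tip_reach is the distance from the TCP to the fingertips, in m); z points along the fingers, y is the line along which they close (so a half turn about z gives the same grasp; the last joint's range is limited). The gripper opens to 87 mm and grips with 3 to 60 N. Pads are 19 mm wide; open, the fingers measure 117 mm over their backs; the gripper's body (75 mm by 190 mm) begins 51 mm behind the grasp point.
Start: joints at [1.115, 0.527, 1.433, -0, 1.181, -0.178], TCP at [0.171, 0.601, 0.234] pointing down, gripper open.
Joint ranges: [-3.08, 3.08], [-0.75, 2.2], [0.22, 2.44], [-1.43, 4.57], [0, 2.65], [-2.85, 2.85]. Speed limits (rad/s): [2.79, 2.79, 3.14, 3.14, 3.14, 3.14].

INTERFACE

Orientations are given as a unit quaternion [x, y, z, w].
In Python, from rig import robot gives the robot as it stands.
- The arm moves only by the tool jog_arm, never from a script. Its argument "motion" is one flat list of numbers, 7 for each row, row after row: the shift along the tool's x, y, z scaled (see below), then the turn, a rotation vector about the tool's x, y, z scaled (see below), then the gripper's target within -1 to 1 (shut at 1, half-way at 0, fully open at -1). In form: [x, y, z, rx, ry, rz, hand, x, y, z, rx, ry, rz, hand, ...]. A call has 1 to 12 rows; each row shifts and turns the commanded pose from where the row before left it, along the tool's axes as they then stand; what a row does not reach is not made up. The controller multiplies each number of a shift by 4 cm and each number of a turn by 4 degrees. A row lasts 1/8 s, in which the tool goes at most 62.5 mm and 10.7 degrees, less where a joint would pass 70% of its speed; a pose out of reach is approached as far as the arm can. A call with a number of a shift or a turn outside -1 to 1 is refused whole. A call with a gripper value outside its range is refused whole. The fingers move at their own pace and stop on an object; "grip_force" is the grip in N (left out, the last holds). Time passes only in rows, so rows that do not move let the fingers close. It gives the time, the measured TCP pose, the force, the opening and the grip force at its end, in the units of the state.
- robot.get_obs(): the state, without advancing time (a new reading comes with each control period).
- robot.camera(name): name is "scene" or "top" or "wrist"; returns the picture (384x512x3 uint8, blue, green, red); there is no depth.
- robot.calibration(name): a dict with "fx", "fy", "cx", "cy" (pixels), "R" (3x3) and "t" (3): a world point X has camera coordinates R X + t; the wrist camera has in their place "T_tool_cam" (4x4, takes a point from camera to tool coordinates, whose origin is the TCP and whose axes are the flange's). Camera axes: x right, y down, z forward; pixel columns grow to the right and rows downward; lengths in m; the calibration is good to about 2 mm. A picture is of the moment at which its call begins: read the wrist's pose just before it. calibration takes no time and is no camera call.
- robot.hand_in(): hands the job in; it is judged then, once.
The state is a dict: "time": time; "q": joint angles; "joint_velocities": joint speeds; "joint_torque": joint torques, N m; "position": TCP position; "tool_rot": TCP orientation; "ft_force": force on the tool from outside, world axes, zero at the start; "moment": the same for the moment, N m; "grip_width": finger opening in m; "grip_force": force on a finger pad.
Only numpy, scipy, OpenCV 4.12 (cv2) and the standard library are available. Lean on these libraries where they do the work, as an engineer would, in place of code of your own. Each camera call takes 0.05 s, during which the arm holds its last target. There are 200 camera calls.

## Working session

There is one attempt and no reset: what is moved stays moved. The work goes in short steps, Python scripts to look and compute and a tool call to move; the robot and the scene stay as the last step left them, time stands still between calls to the robot, and variables do not carry over. Pictures are saved under pics/ and viewed, at most 10 in all, crops included, and the job is handed in when it is done.

Besides the shell and the picture viewer there is one more tool, called after "Call:" by a JSON object that holds its "method" and its "body", one argument or row to a line. jog_arm: Moves the arm, as the interface text tells. Shifts and turns lie within -1 to 1; 1 stands for 4 cm of shift or 4 degrees of turn. Its arguments: {"type":"object","properties":{"motion":{"type":"array","items":{"type":"number"}},"grip_force":{"type":"number"}},"required":["motion"]}

```bash
mkdir -p pics; cat > a.py <<'E'
from rig import robot
import cv2, numpy as np
o=robot.get_obs(); print(o['time'],o['position'],o['tool_rot'],o['ft_force'],o['grip_width'], robot.tip_reach)
for n in ('scene','top'):
    im=robot.camera(n); cv2.imwrite(f'pics/{n}0.png',im)
    c=robot.calibration(n); print(n,c)
print(robot.calibration('wrist'))
E
python3 a.py
```

```text
0.0 [0.17105653 0.60040126 0.23255753] [ 1.38452906e-01  9.90368428e-01 -1.02794952e-03 -3.35533492e-04] [0.72998502 0.13087376 0.29455442] 0.0870457012826283 0.011
scene {'fx': 430.7184404545625, 'fy': 430.7184404545625, 'cx': 253.76914498979642, 'cy': 195.4767421450816, 'R': array([[ 0.36076298,  0.93247785,  0.01830639],
       [ 0.67696355, -0.24830563, -0.69286699],
       [-0.64153755,  0.26235352, -0.72083299]]), 't': array([-0.21785412, -0.25976235,  1.72423241])}
top {'fx': 359.34394957985944, 'fy': 359.34394957985944, 'cx': 253.1015764450037, 'cy': 192.93633291587477, 'R': array([[-0.01408709, -0.99981187, -0.01333342],
       [-0.98791771,  0.01597529, -0.15415378],
       [ 0.15433778,  0.01100075, -0.9879569 ]]), 't': array([0.0504538 , 0.55278867, 0.94536446])}
{'fx': 342.56092494637636, 'fy': 342.56092494637636, 'cx': 258.88581731946607, 'cy': 193.35470043203992, 'T_tool_cam': array([[-2.45399574e-04, -9.56822922e-01, -2.90671355e-01,
         8.02898327e-02],
       [ 9.99999890e-01, -3.50813745e-04,  3.10546890e-04,
         1.55376697e-03],
       [-3.99109890e-04, -2.90671247e-01,  9.56822903e-01,
        -1.51470860e-01],
       [ 0.00000000e+00,  0.00000000e+00,  0.00000000e+00,
         1.00000000e+00]])}
```

View pics/scene0.png

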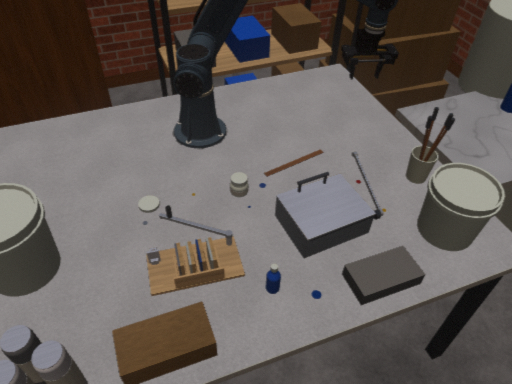

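View pics/top0.png

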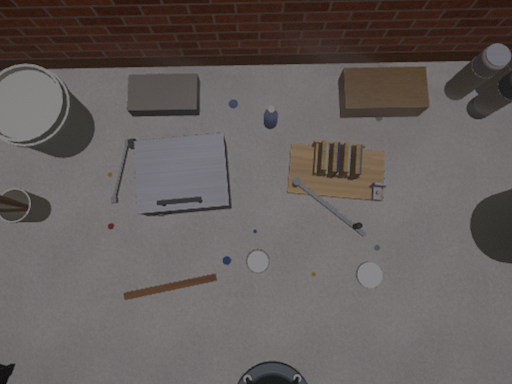

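The scene view shows the peg at about (169,212), the pivot at (229,238), the lid handle at (313,181), and the setting arm running from (377,213) to (356,155). In the top view the pivot is at (297,182), the peg at (357,226), the handle at (180,202), and the arm runs from (131,143) to (114,200). I'll enlarge these areas to get exact pixels.

```bash
python3 - <<'E'
import cv2,numpy as np
s=cv2.imread('pics/scene0.png');t=cv2.imread('pics/top0.png')
def crop(im,x,y,w,h):
    c=cv2.resize(im[y:y+h,x:x+w],(400,300),interpolation=cv2.INTER_CUBIC)
    return np.clip(c.astype(float)*1.4+10,0,255).astype('uint8')
m=np.vstack([np.hstack([crop(t,285,130,120,90+20-20),crop(s,140,195,100,75)]),np.hstack([crop(t,105,130,140,105),crop(s,270,145,120,90)])])
# first crop: y130..220 misses peg -> use y 150..240
m[:300,:400]=crop(t,285,150,120,90)
cv2.imwrite('pics/mos.png',m)
E
```

```text
(no output)
```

View pics/mos.png

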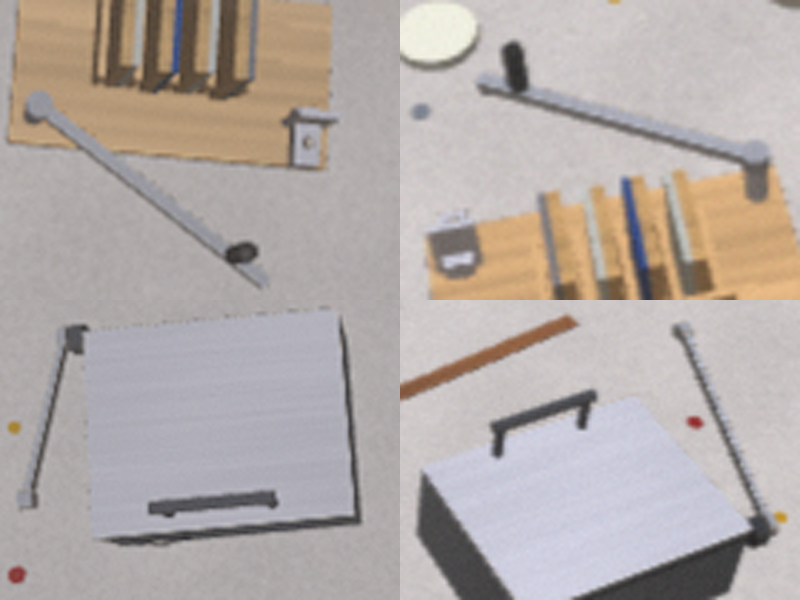

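```bash
cat > g.py <<'E'
import numpy as np
from rig import robot
def ray(n,p):
    c=robot.calibration(n);d=c['R'].T@np.array([(p[0]-c['cx'])/c['fx'],(p[1]-c['cy'])/c['fy'],1])
    return -c['R'].T@c['t'],d/np.linalg.norm(d)
def plane(n,p,z):
    o,d=ray(n,p);return o+d*(z-o[2])/d[2]
def tri(pt,ps):
    (a,u),(b,v)=ray('top',pt),ray('scene',ps)
    s=np.linalg.lstsq(np.c_[u,-v],b-a,rcond=None)[0]
    P,Q=a+u*s[0],b+v*s[1];return (P+Q)/2,np.linalg.norm(P-Q)
E
python3 - <<'E'
from g import *
np.set_printoptions(precision=4,suppress=True)
c=lambda u,v,x,y,k:(x+u*k,y+v*k)
P=dict(pegtop=((360,224.4),(168,206.5)),pegbase=((355.5,227.4),(170,217)),piv=((296.7,181.5),(140+356*.25,195+152*.25)),
hL=((157.5,202.5),(328.2,173.8)),hR=((201.3,199.3),(297.9,183.4)),aT=((114.5,200),(355.2,154)),aP=((131.3,143.3),(378.6,214)))
R={k:tri(*v) for k,v in P.items()}
for k,v in R.items(): print(k,*v)
for n,p in dict(fl=(84,333),fr=(338,312),nl=(95,537),nr=(357,515)).items(): print(n,plane('top',(105+p[0]*.35,130+(p[1]-300)*.35),.098))
for n,p in dict(rl=(10,140),rr=(325,168)).items(): print(n,plane('top',(285+p[0]*.3,150+p[1]*.3),.012))
print(plane('top',(360,224.4),.106),plane('scene',(168,206.5),.106),plane('top',(296.7,181.5),.063))
for n in [(300,400)]:pass
a=R['aT'][0]-R['aP'][0];print('arm',np.linalg.norm(a),np.arctan2(a[2],np.hypot(a[0],a[1])))
E
```

```text
pegtop [ 0.4595 -0.225   0.1075] 0.0049463831938005715
pegbase [ 0.4555 -0.2258  0.0558] 0.007861478266647282
piv [ 0.5816 -0.0747  0.058 ] 0.004948703974080449
hL [0.52   0.2822 0.131 ] 0.0030854276177605076
hR [0.5263 0.1725 0.1313] 0.0034321917781561066
aT [0.52   0.368  0.1882] 0.003841244659486285
aP [0.6899 0.3725 0.0827] 0.005195486309122418
fl [0.6888 0.3562 0.098 ]
fr [0.7048 0.1187 0.098 ]
nl [0.4974 0.3391 0.098 ]
nr [0.5137 0.1018 0.098 ]
rl [ 0.5595 -0.0566  0.012 ]
rr [ 0.5312 -0.3217  0.012 ]
[ 0.4588 -0.2279  0.106 ] [ 0.4595 -0.2227  0.106 ] [ 0.5798 -0.0765  0.063 ]
arm 0.20007247895890964 0.5556134105959767
```

Call:
{"method": "jog_arm", "body": {
  "motion": [-0.8,-0.55,0,0,0,0,1,-0.8,-0.55,0,0,0,0,1,-0.8,-0.55,0,0,0,0,1,-0.8,-0.55,0,0,0,0,1,-0.8,-0.55,0,0,0,0,1,-0.8,-0.55,0,0,0,0,1,-0.8,-0.55,0,0,0,0,1,-0.8,-0.55,0,0,0,0,1,-0.8,-0.55,0,0,0,0,1,-0.8,-0.55,0,0,0,0,1],
  "grip_force": 10
}}

```text
time: 1.35
position: [0.4192, 0.3006, 0.2333]
tool_rot: [0.138, 0.99, -0.0, -0.0]
ft_force: [0.7, 0.5, -0.5]
grip_width: 0.002
grip_force: 0.0
```

Call:
{"method": "jog_arm", "body": {
  "motion": [-0.27,-1,0,0,0,0,1,-0.27,-1,0,0,0,0,1,-0.27,-1,0,0,0,0,1,-0.27,-1,0,0,0,0,1,-0.27,-1,0,0,0,0,1,-0.27,-1,0,0,0,0,1,-0.27,-1,0,0,0,0,1,-0.27,-1,0,0,0,0,1,-0.27,-1,0,0,0,0,1,-0.27,-1,0,0,0,0,1,-0.27,-1,0,0,0,0,1,-0.27,-1,0,0,0,0,1]
}}

```text
time: 2.85
position: [0.4114, -0.1967, 0.2334]
tool_rot: [0.139, 0.99, 0.0, -0.0]
ft_force: [-0.1, 0.1, 0.9]
grip_width: 0.0006
grip_force: 0.0
```

```bash
cat > w.py <<'E'
import sys,cv2,numpy as np
from rig import robot
from scipy.spatial.transform import Rotation as Ro
np.set_printoptions(precision=4,suppress=True)
def wrist(name=None):
    o=robot.get_obs();im=robot.camera('wrist')
    if name: cv2.imwrite(f'pics/{name}.png',im)
    return o,im
def wray(o,p):
    c=robot.calibration('wrist');T=c['T_tool_cam'];R=Ro.from_quat(o['tool_rot']).as_matrix()
    d=np.array([(p[0]-c['cx'])/c['fx'],(p[1]-c['cy'])/c['fy'],1])
    return o['position']+R@T[:3,3],R@T[:3,:3]@d
def wplane(o,p,z):
    a,d=wray(o,p);return a+d*(z-a[2])/d[2]
def proj(o,X):
    c=robot.calibration('wrist');T=c['T_tool_cam'];R=Ro.from_quat(o['tool_rot']).as_matrix()
    v=T[:3,:3].T@(R.T@(np.array(X)-o['position'])-T[:3,3]);return c['fx']*v[0]/v[2]+c['cx'],c['fy']*v[1]/v[2]+c['cy']
E
python3 -c "
from w import *
o,im=wrist('w1');print(o['time'],o['position'],Ro.from_quat(o['tool_rot']).as_matrix(),o['ft_force'],o['grip_width'])
print(proj(o,[.459,-.226,.106]))"
```

```text
2.85 [ 0.4114 -0.1967  0.2334] [[-0.9616  0.2746 -0.0003]
 [ 0.2746  0.9616  0.0005]
 [ 0.0004  0.0004 -1.    ]] [-0.0795  0.1445  0.8913] 0.0005724549157259662
(np.float64(240.044921372665), np.float64(246.40680201377828))
```

View pics/w1.png

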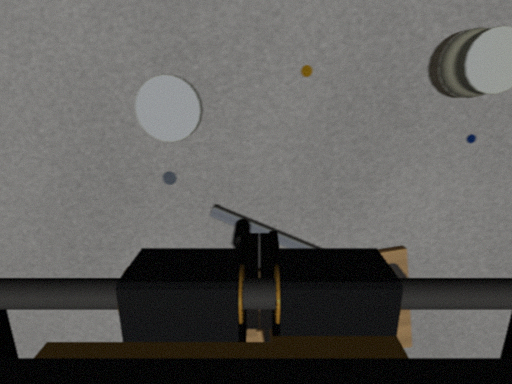

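The jar lid is at (168,108), and the keeper bar runs from (215,210) to (320,248). The peg is dark, at about (243,230), just beside the fingers, which agrees with the triangulated position within 1 cm. Next I'll descend on the robot's side of the peg.

Call:
{"method": "jog_arm", "body": {
  "motion": [0.1,-0.4,0.5,0,0,0,1,0,0,0.8,0,0,0,1,0,0,0.8,0,0,0,1,0,0,0.8,0,0,0,1,0,0,0.65,0,0,0,1,0,0,0,0,0,0,1]
}}

```text
time: 3.65
position: [0.4024, -0.2086, 0.09]
tool_rot: [0.139, 0.99, 0.001, -0.002]
ft_force: [-0.5, 0.6, 0.4]
grip_width: 0.0007
grip_force: 0.0
```

```bash
python3 -c "
from w import *
import sys
n=np.array([.9616,-.2746]);p=np.array([.581,-.0755])
for th in (.577,.5,.4,.3,.2,.1,.05,0,-.1):
    a=.106+th;q=p-.195*np.array([np.sin(a),np.cos(a)]);print(th,q,'tool',q-.0175*n)
o,im=wrist('w2');print(o['position'],o['ft_force'])
im=robot.camera('top');cv2.imwrite('pics/t2.png',cv2.resize(im[150:260,270:400],None,fx=4,fy=4))"
```

```text
0.577 [ 0.4579 -0.2268] tool [ 0.4411 -0.222 ]
0.5 [ 0.4699 -0.2358] tool [ 0.4531 -0.231 ]
0.4 [ 0.4865 -0.2461] tool [ 0.4697 -0.2413]
0.3 [ 0.504  -0.2546] tool [ 0.4872 -0.2498]
0.2 [ 0.5223 -0.2614] tool [ 0.5054 -0.2566]
0.1 [ 0.5411 -0.2664] tool [ 0.5243 -0.2616]
0.05 [ 0.5507 -0.2681] tool [ 0.5339 -0.2633]
0 [ 0.5604 -0.2694] tool [ 0.5435 -0.2646]
-0.1 [ 0.5798 -0.2705] tool [ 0.563  -0.2657]
[ 0.4024 -0.2086  0.09  ] [-0.461   0.6068  0.4235]
```

View pics/w2.png

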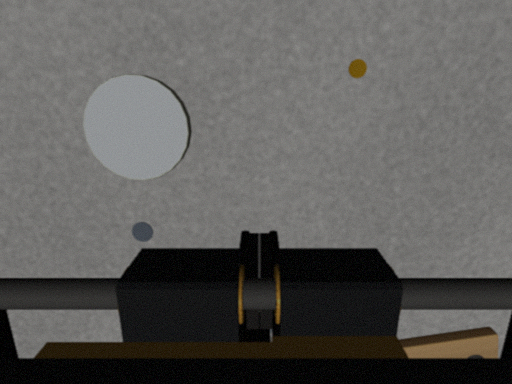

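The fingers are down with nothing touching them, and the peg is hidden ahead of them. I'll start the sweep.

Call:
{"method": "jog_arm", "body": {
  "motion": [-0.46,-0.08,0,0,0,0,1,-0.46,-0.08,0,0,0,0,1,-0.46,-0.08,0,0,0,0,1,-0.46,-0.08,0,0,0,0,1]
}}

```text
time: 4.25
position: [0.4718, -0.2428, 0.0932]
tool_rot: [0.138, 0.99, -0.001, 0.001]
ft_force: [-0.0, -0.6, 0.4]
grip_width: 0.0006
grip_force: 0.2
```

Call:
{"method": "jog_arm", "body": {
  "motion": [-0.32,-0.04,0,0,0,0,1,-0.32,-0.04,0,0,0,0,1,-0.32,-0.04,0,0,0,0,1,0,0,0,0,0,0,1]
}}

```text
time: 4.75
position: [0.5075, -0.258, 0.0917]
tool_rot: [0.138, 0.99, -0.0, 0.001]
ft_force: [-0.9, 0.1, -0.1]
grip_width: 0.0004
grip_force: 0.0
```

```bash
python3 -c "
from w import *
im=robot.camera('scene');print(robot.get_obs()['ft_force'])
im2=robot.camera('top')
f=lambda i,x,y:cv2.resize(i[y:y+100,x:x+130],(400,300),interpolation=cv2.INTER_CUBIC)
cv2.imwrite('pics/c3.png',np.hstack([f(im2,285,140),f(im,130,180)]))"
```

```text
[-0.4712 -0.1296  0.3587]
```

View pics/c3.png

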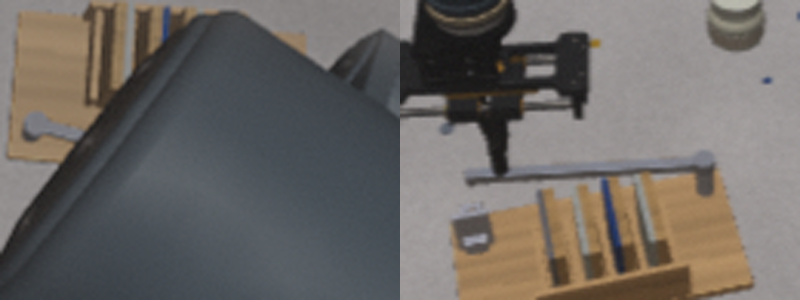

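The scene crop shows the fingers pushing the peg at about (497,165), with the bar swung to about 0.2 rad. I'll push on through the catch.

Call:
{"method": "jog_arm", "body": {
  "motion": [-0.25,0.02,0,0,0,0,1,-0.25,0.02,0,0,0,0,1,-0.2,0.02,0,0,0,0,1,-0.2,0.02,0,0,0,0,1]
}}

```text
time: 5.35
position: [0.5413, -0.264, 0.0914]
tool_rot: [0.138, 0.99, 0.0, -0.001]
ft_force: [-0.3, -0.2, 0.1]
grip_width: 0.0008
grip_force: 0.1
```

Call:
{"method": "jog_arm", "body": {
  "motion": [-0.15,0,0,0,0,0,1,-0.1,0,0,0,0,0,1]
}}

```text
time: 5.6
position: [0.5442, -0.2646, 0.0911]
tool_rot: [0.137, 0.991, 0.002, -0.009]
ft_force: [-22.2, 0.2, 13.9]
grip_width: 0.0006
grip_force: 10.4
```

Call:
{"method": "jog_arm", "body": {
  "motion": [0,0,0,0,0,0,1,0,0,0,0,0,0,1,0,0,0,0,0,0,1]
}}

```text
time: 5.98
position: [0.5441, -0.2645, 0.0912]
tool_rot: [0.137, 0.99, 0.002, -0.009]
ft_force: [-17.5, -0.7, 10.7]
grip_width: 0.0005
grip_force: 8.3
```

Call:
{"method": "jog_arm", "body": {
  "motion": [0.6,0,0,0,0,0,1,1,0,0,0,0,0,1,0,0,-1,0,0,0,1,0,0,-1,0,0,0,1,0,0,-1,0,0,0,1,0,0,-0.5,0,0,0,1,0,1,0,0,0,0,1,0,1,0,0,0,0,1,0,1,0,0,0,0,1,0,1,0,0,0,0,1,0,1,0,0,0,0,1]
}}

```text
time: 7.35
position: [0.546, -0.0556, 0.2319]
tool_rot: [0.138, 0.99, 0.0, 0.001]
ft_force: [-0.3, -0.0, -0.4]
grip_width: 0.0005
grip_force: 0.0
```

```bash
python3 -c "
from w import *
im=robot.camera('scene')
im2=robot.camera('top')
f=lambda i,x,y:cv2.resize(i[y:y+90,x:x+120],(400,300),interpolation=cv2.INTER_CUBIC)
cv2.imwrite('pics/c4.png',np.hstack([f(im2,285,130),f(im,140,195)]))"
```

```text
(no output)
```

View pics/c4.png

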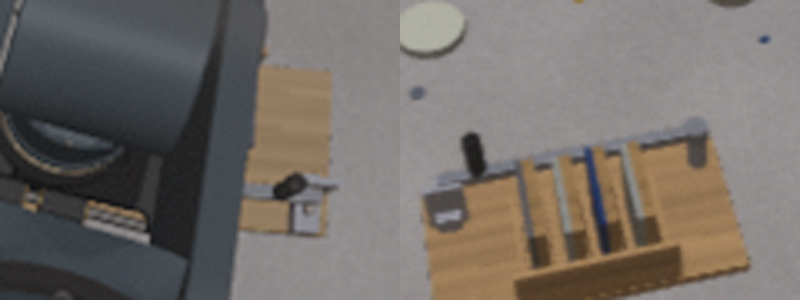

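The keeper bar now lies behind the catch bracket, with the peg at about (475,155) in the right crop, and the panels stand undisturbed. Next I'll go above the lid handle and turn the jaws across the bar.

Call:
{"method": "jog_arm", "body": {
  "motion": [0.36,0.95,0,0,0,0,1,0.36,0.95,0,0,0,0,1,0.36,0.95,0,0,0,0,1,0.36,0.95,0,0,0,0,1,0.36,0.95,0,0,0,0,1,0.36,0.95,0,0,0,0,1,0.34,0.95,0,0,0,0,1,0,0,0,0,0,1,-1,0,0,0,0,0,1,-1,0,0,0,0,0,1,-1,0,0,0,0,0,1,-1,0,0,0,0,0,1,-1]
}}

```text
time: 8.95
position: [0.5224, 0.2259, 0.2317]
tool_rot: [0.31, 0.951, 0.0, 0.0]
ft_force: [-0.2, 0.1, -0.3]
grip_width: 0.0428
grip_force: 0.0
```

Call:
{"method": "jog_arm", "body": {
  "motion": [0,0,0,0,0,1,-1,0,0,0,0,0,1,-1,0,0,0,0,0,1,-1,0,0,0,0,0,1,-1,0,0,0,0,0,1,-1,0,0,0,0,0,1,-1,0,0,0,0,0,1,-1,0,0,0,0,0,1,-1,0,0,0,0,0,1,-1,0,0,0,0,0,1,-1,0,0,0,0,0,1,-1,0,0,0,0,0,1,-1]
}}

```text
time: 10.45
position: [0.5224, 0.2258, 0.2317]
tool_rot: [0.67, 0.743, 0.0, 0.0]
ft_force: [0.2, -0.0, 0.1]
grip_width: 0.0871
grip_force: 0.0
```

```bash
python3 -c "
from w import *
from g import plane
print(plane('scene',(161.6,236.1),.106))
o,im=wrist('w5');print(o['time'],o['position'],Ro.from_quat(o['tool_rot']).as_matrix(),o['q'],o['grip_width'])
for X in ([.52,.2822,.136],[.5263,.1725,.136],[.523,.227,.136]): print(proj(o,X))"
```

```text
[ 0.5641 -0.2658  0.106 ]
10.45 [0.5224 0.2258 0.2317] [[-0.1031  0.9947  0.001 ]
 [ 0.9947  0.1031  0.0003]
 [ 0.0002  0.001  -1.    ]] [0.2116 0.454  1.5781 0.0001 1.1085 0.1083] 0.08712624548203986
(np.float64(263.0165323725984), np.float64(126.48798855845713))
(np.float64(256.31015532396134), np.float64(264.7006412384073))
(np.float64(259.21314937606917), np.float64(200.2545454951092))
```

View pics/w5.png

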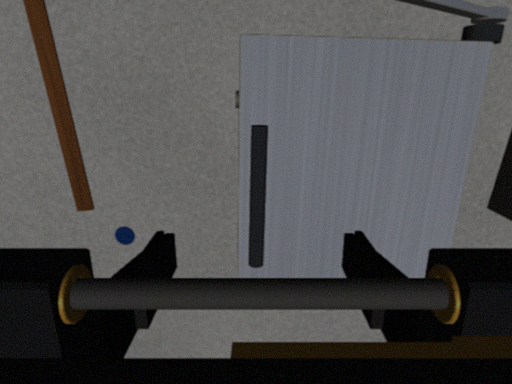

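The handle runs from (259,126) to (257,266), centred between the open fingers and matching the prediction. I'll go down and grip it.

Call:
{"method": "jog_arm", "body": {
  "motion": [0,0,0.65,0,0,0,-1,0,0,0.65,0,0,0,-1,0,0,0.65,0,0,0,-1,0,0,0.6,0,0,0,-1,0,0,0,0,0,0,-1],
  "grip_force": 35
}}

```text
time: 11.12
position: [0.5208, 0.2256, 0.1279]
tool_rot: [0.669, 0.744, -0.002, -0.001]
ft_force: [-0.0, -0.2, -0.2]
grip_width: 0.087
grip_force: 0.0
```

Call:
{"method": "jog_arm", "body": {
  "motion": [0,0,0,0,0,0,1,0,0,0,0,0,0,1,0,0,0,0,0,0,1,0,0,0,0,0,0,1,0,0,0,0,0,0,1,0,0,0,0,0,0,1]
}}

```text
time: 11.88
position: [0.5216, 0.2262, 0.1296]
tool_rot: [0.669, 0.744, -0.0, 0.0]
ft_force: [0.2, -0.2, -0.0]
grip_width: 0.0352
grip_force: 0.0
```

Call:
{"method": "jog_arm", "body": {
  "motion": [0,0,0,0,0,0,1,0,0,0,0,0,0,1,0,0,0,0,0,0,1,0,0,0,0,0,0,1,0,0,0,0,0,0,1]
}}

```text
time: 12.5
position: [0.5213, 0.2261, 0.1295]
tool_rot: [0.669, 0.743, -0.0, -0.0]
ft_force: [-1.4, -1.0, -0.1]
grip_width: 0.011
grip_force: 35.0
```

Gripped, at about 12 mm wide with 35 N. Next I'll lift along the arc.

Call:
{"method": "jog_arm", "body": {
  "motion": [0,0.07,-0.2,0,0,0,1,0,0.07,-0.2,0,0,0,1,0,0.07,-0.2,0,0,0,1,0,0.095,-0.19,0,0,0,1,0,0.095,-0.19,0,0,0,1,0,0.095,-0.19,0,0,0,1]
}}

```text
time: 13.25
position: [0.5401, 0.2276, 0.1765]
tool_rot: [0.668, 0.744, -0.002, -0.001]
ft_force: [-4.5, -3.0, -4.4]
grip_width: 0.011
grip_force: 35.0
```

Call:
{"method": "jog_arm", "body": {
  "motion": [0,0.12,-0.17,0,0,0,1,0,0.12,-0.17,0,0,0,1,0,0.12,-0.17,0,0,0,1,0,0.137,-0.15,0,0,0,1,0,0.137,-0.15,0,0,0,1,0,0.137,-0.15,0,0,0,1,0,0,0,0,0,0,1,0,0,0,0,0,0,1]
}}

```text
time: 14.25
position: [0.5689, 0.2299, 0.2152]
tool_rot: [0.668, 0.744, -0.004, -0.001]
ft_force: [-9.1, -5.0, -0.2]
grip_width: 0.0112
grip_force: 35.0
```

```bash
python3 -c "
from w import *
o=robot.get_obs();print(o['position'],o['ft_force'],o['moment'],o['grip_width'],o['grip_force'])
im=robot.camera('scene');im2=robot.camera('top')
cv2.imwrite('pics/s6.png',im);cv2.imwrite('pics/t6.png',im2)
f=lambda i,x,y:cv2.resize(i[y:y+105,x:x+140],(400,300),interpolation=cv2.INTER_CUBIC)
cv2.imwrite('pics/c6.png',np.hstack([f(im2,105,130),f(im,265,135)]))"
```

```text
[0.5689 0.2299 0.2152] [-9.1169 -5.0092 -0.245 ] [-1.0658  1.7252 -0.2018] 0.01115985039097312 34.99598443508148
```

View pics/c6.png

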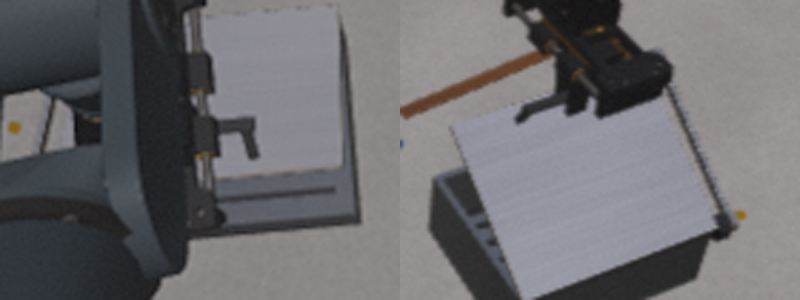

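The lid is open and held, and in the right crop its left edge lies nearly parallel to the setting arm. The visible lid corners are (450,128) and (520,298) in the right crop, and (340,165) and (335,8) in the left. I'll triangulate them in the same way as the arm.

```bash
python3 -c "
from g import *
n,e=tri((224,187.75),(282.5,179.8));f,e2=tri((222.3,132.8),(307,239.3))
d=n-f;print(n,e,f,e2,np.linalg.norm(d),np.arctan2(d[2],np.hypot(d[0],d[1])))
# arm and lid slope in scene image from predicted geometry
c=robot.calibration('scene')
def pj(X): v=c['R']@X+c['t'];return np.array([c['fx']*v[0]/v[2]+c['cx'],c['fy']*v[1]/v[2]+c['cy']])
yaw=.078;bx=np.array([np.cos(yaw),np.sin(yaw),0]);by=np.array([-np.sin(yaw),np.cos(yaw),0]);h=np.array([.6968,.2375,.09])
for th in (.45,.5,.55,.6,.65):
  u=-np.cos(th)*bx+np.array([0,0,np.sin(th)])
  w=np.sin(th)*bx+np.array([0,0,np.cos(th)])
  print(th,'tip',pj(h+.139*by+.2*u),'piv',pj(h+.139*by),'lidNR',pj(h-.12*by+.19*u+.008*w),'lidFR',pj(h-.12*by+.008*w))
"
```

```text
[0.54500675 0.1094636  0.18499207] 0.0009815429408744055 [0.70975297 0.12121564 0.09420067] 0.0011987160904646196 0.18847415177216392 0.5026141811220941
0.45 tip [350.10341966 154.67837199] piv [378.59403809 211.44908621] lidNR [279.97053891 180.12948614] lidFR [306.33078203 238.88136582]
0.5 tip [351.43811921 153.39700868] piv [378.59403809 211.44908621] lidNR [280.89580376 179.123184  ] lidFR [306.38724038 239.0105335 ]
0.55 tip [352.8575685  152.23983345] piv [378.59403809 211.44908621] lidNR [281.89449971 178.25117391] lidFR [306.44134669 239.14111721]
0.6 tip [354.36023194 151.21214   ] piv [378.59403809 211.44908621] lidNR [282.96583284 177.51840564] lidFR [306.49296284 239.27278483]
0.65 tip [355.94429655 150.31912565] piv [378.59403809 211.44908621] lidNR [284.10878329 176.92968354] lidFR [306.54195714 239.40520135]
```

The lid is at about 0.55 rad by kinematics, and the arm may be slightly higher, so I'll fit the arm line more precisely.

```bash
cat > f.py <<'E'
from g import *
import cv2
from scipy.optimize import least_squares
np.set_printoptions(precision=3,suppress=True)
def line(fn,a,b,half=6):
    g=cv2.cvtColor(cv2.imread(fn),cv2.COLOR_BGR2GRAY).astype('float32')
    a,b=np.array(a,float),np.array(b,float);d=(b-a)/np.linalg.norm(b-a);n=np.array([-d[1],d[0]])
    s=np.arange(-half,half+.1,.25);P=[]
    for t in np.linspace(.12,.85,60):
        q=a+t*(b-a)+s[:,None]*n
        v=cv2.remap(g,q[:,0].astype('float32')[None],q[:,1].astype('float32')[None],cv2.INTER_LINEAR)[0]
        w=np.abs(v-np.median(v));w[w<12]=0
        if w.sum()>0:P.append(q.T@w/w.sum())
    P=np.array(P,'float32');vx,vy,x,y=cv2.fitLine(P,cv2.DIST_HUBER,0,.01,.01).ravel()
    r=(P-[x,y])@[-vy,vx];return np.array([x,y]),np.array([vx,vy]),len(P),r.std()
N=[]
for n,fn,a,b in (('scene','pics/scene0.png',(355.2,154),(378.6,214)),('top','pics/top0.png',(114.5,200),(131.3,143.3))):
    p,d,k,r=line(fn,a,b);print(n,p,d,k,r)
    N.append(np.cross(ray(n,p-20*d)[1],ray(n,p+20*d)[1]))
u=np.cross(*N);u/=np.linalg.norm(u);u*=np.sign(u[2]);print('dir',u,'angle',np.arctan2(u[2],-(u[0]*np.cos(.08)+u[1]*np.sin(.08))),'yaw',np.arctan2(-u[1],-u[0]))
# scene plane alone, with box yaw known
for yaw in (.07,.08,.09):
    bx=np.array([np.cos(yaw),np.sin(yaw),0])
    out=[]
    for M in N:
        M=M/np.linalg.norm(M);out.append(np.arctan((M@bx)/M[2])) # -cos*bx.M+sin*Mz=0
    print(yaw,out)
E
python3 f.py
```

```text
scene [366.388 183.077] [0.399 0.917] 60 0.4677815
top [121.364 172.12 ] [ 0.225 -0.974] 60 0.10178923
dir [-0.854 -0.063  0.516] angle 0.5426696819486148 yaw 0.07358744861272493
0.07 [np.float64(0.5378242808329355), np.float64(0.5365858889862344)]
0.08 [np.float64(0.5512215429334), np.float64(0.5533950051278272)]
0.09 [np.float64(0.5643578132518391), np.float64(0.5698183516048637)]
```

The arm fits at 0.543 rad in both views, with a yaw of 0.074, and the lid is at 0.548 rad by kinematics. They match, so I'll hold steady and hand in.

Call:
{"method": "jog_arm", "body": {
  "motion": [0,0,0,0,0,0,1,0,0,0,0,0,0,1,0,0,0,0,0,0,1,0,0,0,0,0,0,1,0,0,0,0,0,0,1,0,0,0,0,0,0,1,0,0,0,0,0,0,1,0,0,0,0,0,0,1]
}}

```text
time: 15.35
position: [0.5688, 0.2299, 0.2151]
tool_rot: [0.668, 0.744, -0.004, -0.001]
ft_force: [-8.7, -5.5, -0.0]
grip_width: 0.0106
grip_force: 35.0
```

```bash
python3 -c "
from rig import robot
o=robot.get_obs();print(o['position'],o['joint_velocities'],o['grip_force']);print(robot.hand_in())"
```

```text
[0.56883716 0.22991666 0.2150869 ] [ 3.64940878e-04  4.41282801e-04  2.38798373e-04  9.70575796e-06
  2.68143566e-04 -7.83453911e-04] 34.99601125717163
the job is handed in; nothing more can be done
None
```

I handed the job in at about 15 s with the keeper bar pushed shut past its catch and the lid held still by its handle at about 0.55 rad (setting arm measured at about 0.54 rad); no pass/fail result came back.

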